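Stand the divider in the breeder box and shut its lid

ROBOT

A 7-joint arm with a two-finger parallel gripper is mounted at the origin on the work surface. World frame = base frame: x ahead of the robot, y to its left, z up, the work surface at z = 0. Lengths are in mm, angles in rad, forces in N, time in s.
With the tool pointing down it reaches from about 400 to 875 mm from the base axis. Payload 19.3 kg.
Tool frame: the origin (TCP) lies at the very end of the fingers, on their centre line; the grasp point (between the pads) lies 19 mm behind it (grip_point_offset is the z of the grasp point in the tool frame, in mm); z points along the fingers, x is the direction in which the jaws open and shut, and the axes are right-handed (so a half turn about z gives the same grasp; the last joint's range is limited). The gripper opens to 85 mm and grips with 20 to 120 N. Pads are 22 mm wide; open, the fingers measure 114 mm over their backs; the gripper's body (76 mm by 85 mm) begins 54 mm behind the grasp point. The pads swing forward as they close: fully open they stand 13 mm farther back than shut.
Start: joints at [1.075, 0.521, -0.036, 1.599, 0.021, 1.021, -0.113], TCP at [258.128, -569.196, 231.291] pointing down, gripper open.
Joint ranges: [-2.91, 2.91], [-0.3, 2.13], [-1.5, 1.42], [0.17, 2.43], [-1.26, 4.41], [0.16, 1.93], [-2.52, 2.52]. Speed limits (rad/s): [1.89, 1.89, 2.39, 2.39, 3.01, 3.01, 3.01].

INTERFACE

Orientations are given as a 3x3 rotation matrix whose columns are the frame's x, y, z axes.
In Python, from workcell import movep, movel, goto_joints, open_gripper, clamp, wait, inverse_kinematics, read_state, camera, PlanningError, finish_job, grip_point_offset gives the robot as it stands. Calls block until the motion is done:
- movep(position, orientation): joint-space move of the TCP to a pose.
- movel(position, frame=None, max_speed=150, guard=None): straight line of the TCP; frame=None keeps the orientation; max_speed is the mean speed in mm/s. With guard (N) it stops when the force on the tool has changed by that much, and returns True; else False.
- goto_joints(angles): joint-space move.
- open_gripper() and clamp(): open the fingers fully, or close them until they stop; the grip force is fixed at half the most.
- wait(seconds).
- inverse_kinematics(position, orientation): joint angles nearest the present ones, or None.
- read_state(): the state.
- camera(name): name is "scene" or "top" or "wrist"; returns a dict with "image" (480x640x3 uint8, blue, green, red), "range_z" (480x640 float32, mm along the optical axis (not along the pixel's ray), 0 where there is no reading), "fx", "fy", "cx", "cy" (pixels), "cam_to_world" (4x4, takes a point from camera to world coordinates). Camera axes: x right, y up, looking along -z (the intrinsics and any distortion apply to the point x, -y, -z); pixel columns grow to the right and rows downward; lengths in mm; the calibration is good to about 2 mm. A picture is of the moment at which its call begins.
A pose or a line that the arm cannot do raises PlanningError and nothing moves.
- finish_job(): hands the job in, once; it reports no verdict.
The state is a dict: "time": time; "qpos": joint angles; "qvel": joint speeds; "joint_efforts": joint torques, N m; "eef_pos": TCP position; "tool_rot": TCP orientation; "ft_force": force on the tool from outside, world axes, zero at the start; "torque": the same for the moment, N m; "finger_gap": finger opening in mm.
Only numpy, scipy, OpenCV 4.12 (cv2) and the standard library are available. Lean on these libraries where they do the work, as an engineer would, in place of code of your own. Each camera call takes 0.05 s, during which the arm holds its last target. There are 200 camera calls.

TASK

Lift the blue slotted divider out of the drying rack and lower it gently, upright, between the black guides inside the clear breeder box until it stands on the box floor, and let go of it. Then swing the box's lid fully shut over it. Leave the white panel in the rack and everything else where it is.

Things in the scene. Friction and masses are not known exactly. Their poses are not given: they have to be found in the camera images.
- divider: Blue plastic divider panel with dark slits, 134 long (its x) x 6 thick (its y) x 86 high (its z), 90 g, loose, standing on edge in the rack. Origin: centre of its lower edge, z up. At mid-length its top carries a grip bar 60 long (x), 12 thick (y), from 68 to 86 above the origin. It is the same either way round.
- white_panel: Plain white panel of the same size and shape, standing in the other place of the rack; origin and axes as for the divider. Must stay there.
- rack: Fixed grey drying rack, base 160 (x) x 150 (y) x 10 high; origin at its underside's centre. Two places, at y = +45 and -45, each hold a panel upright along x on the base top (10 above the table) between four posts (x = +-50, tops 55 above the table, gap 8.4) and end stops 24 high at x = +-75. Which panel is in which place varies.
- breeder: Fixed clear plastic breeder box with a white rim, outer 150 (x) x 220 (y) x 100 high, walls and floor 5; origin at the centre of its underside, x pointing away from the robot, z up. Open at the top when the lid is up.
- guides: Fixed black guides in the box, at varying places along its y. Origin: on the box floor (5 above the table), midway between all ribs; x as the box's. Two ribs on the near and two on the far wall (reaching 13 in from x = +-70) leave a groove 10 wide in y, flaring from 70 to 85 above the floor. The divider lies along x, 3 free at each end; home when its origin is at this one.
- lid (a joint): Hinge of the clear lid along the box's far (+x) upper edge, parallel to the box's y, 0 = shut, level on the rim; grows as it opens, about 1.57 = upright, up to 2.0 = leaning away from the robot. A stiff hinge: the lid stays where it is left.
- lid_hinge (a point): A point on the lid's hinge axis, at mid-length (box x = +75, 100 above the table). The lid is a flat plate, 8 thick, 150 from hinge to free edge, 220 wide; when shut its underside lies on the rim.
- lid_handle (a point): Grip point of the orange knob on the lid's outer face, near the middle of the free edge.
- airstone: Black bar airstone 100 x 22 x 18 high lying inside the box along its x near one end; origin at the centre of its underside. Must stay there.
- jar: Amber glass jar with black cap, 68 across, 110 high, standing; origin at the underside's centre. Leave alone.
- tub: Yellow food tub with green cap, 72 across, 75 high, standing; origin at the underside's centre. Leave alone.
- feeding_ring: Blue plastic ring, 90 across, 12 high, lying flat; origin at the underside's centre. Leave alone.
- tweezer: Steel tweezer 170 long (x), 8 high, lying; origin at the underside's centre. Leave alone.
- cartridge: Green filter cartridge 70 x 110 x 50 high, lying; origin at the underside's centre. Leave alone.

How it is judged (in metres and radians):
On the way, in this order (a step that is already met when the one before it is completed fails the run):
1. the divider is lifted clear of the rack: its lower edge more than 70 mm above the table (height (world z) of divider above 0.07 m), for 0.1 s.
2. the divider stands home in the guides, let go and still, with the lid still open (horizontal distance between divider and guides below 0.007 m and z of divider in the frame of guides below 0.004 m and angle between divider's own z axis and vertical below 0.09 rad and angle between the x axis of divider and the x axis of guides, either way round below 0.07 rad and contact force between the fingers and divider below 0.2 N and linear speed of divider below 0.03 m/s and value of joint lid above 1 rad), for 0.2 s.
At the end, for the whole second after the job is handed in: Divider still in the guides: within 7 mm of their centre, lower edge within 4 mm of the box floor, within 0.09 rad of upright and 0.07 rad of their direction; lid under 0.04 rad; white panel upright, moved under 20 mm; other loose things moved under 40 mm (horizontal distance between divider and guides below 0.007 m and z of divider in the frame of guides below 0.004 m and angle between divider's own z axis and vertical below 0.09 rad and angle between the x axis of divider and the x axis of guides, either way round below 0.07 rad and linear speed of divider below 0.02 m/s and value of joint lid below 0.04 rad and angle between white_panel's own z axis and vertical below 0.12 rad and distance of each of jar, tub, feeding_ring, tweezer, cartridge, airstone from where it was at the start of the episode below 0.04 m and distance of white_panel from where it was at the start of the episode below 0.02 m); the robot touches nothing.
It fails at once if the divider is dropped or slammed into the box (faster than 0.5 m/s while between the guides) (horizontal distance between divider and guides below 0.03 m and z of divider in the frame of guides below 0.06 m and linear speed of divider above 0.5 m/s).
It fails at once if the white panel is lifted or pushed out of its place (distance of white_panel from where it was at the start of the episode above 0.03 m).
It fails at once if the glass jar or the food tub is knocked over (angle between any of jar, tub's own z axis and vertical above 0.5 rad).
It also fails if it takes over 62 s, if anything falls off the work surface, if the arm or the gripper's body presses on something with over 40 N, if the wrist force passes 120 N, or if a joint passes its speed limit or range.

## Working session

There is one attempt and no reset: what is moved stays moved. The work goes in short steps, each a Python script; the robot and the scene stay as the last script left them, time stands still between calls to the robot, and variables do not carry over. Pictures are saved under pics/ and viewed, about 8 in all and at most 12, crops included, and the job is handed in when it is done.

```bash
mkdir -p pics; ls
cat > h.py <<'E'
import numpy as np, cv2
from workcell import *
def cloud(c):
    z=c["range_z"].astype(float); v,u=np.mgrid[0:480,0:640]
    p=np.stack([(u-c["cx"])*z/c["fx"],-(v-c["cy"])*z/c["fy"],-z,np.ones_like(z)],-1)
    w=(p@np.array(c["cam_to_world"]).T)[...,:3]; w[z<=0]=np.nan
    return w
E
python3 - <<'E'
from h import *
ims=[]
for n in("top","scene"):
    c=camera(n); cv2.imwrite(f"pics/{n}0.png",c["image"]); np.savez(n+"0.npz",w=cloud(c),im=c["image"])
    print(n,c["fx"],np.round(c["cam_to_world"],3).tolist(),[k for k in c])
print(read_state()["time"],grip_point_offset, np.round(read_state()["tool_rot"],3).tolist())
E
```

```text
pics
top 586.637551492856 [[0.025, 0.997, -0.08, 475.886], [-1.0, 0.025, 0.009, -18.727], [0.011, 0.079, 0.997, 1561.9], [0.0, 0.0, 0.0, 1.0]] ['image', 'range_z', 'fx', 'fy', 'cx', 'cy', 'cam_to_world']
scene 475.26708294046153 [[0.986, -0.141, 0.091, 681.683], [0.168, 0.837, -0.52, -580.182], [-0.003, 0.528, 0.849, 1019.142], [0.0, 0.0, 0.0, 1.0]] ['image', 'range_z', 'fx', 'fy', 'cx', 'cy', 'cam_to_world']
0.1 -18.700000000000003 [[0.413, -0.911, -0.0], [-0.911, -0.413, 0.001], [-0.001, 0.0, -1.0]]
```

View pics/top0.png

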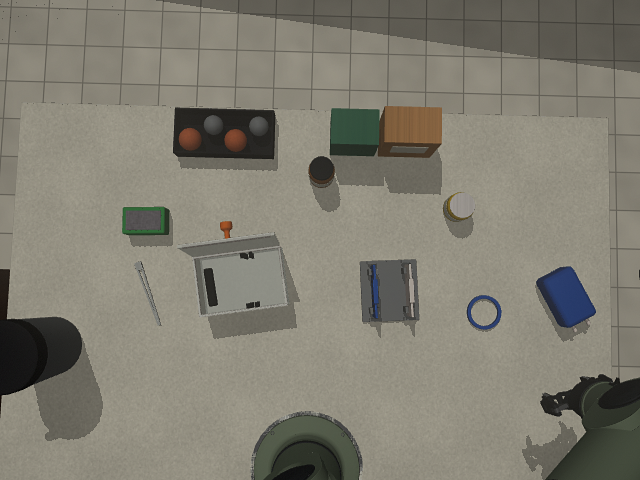

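View pics/scene0.png

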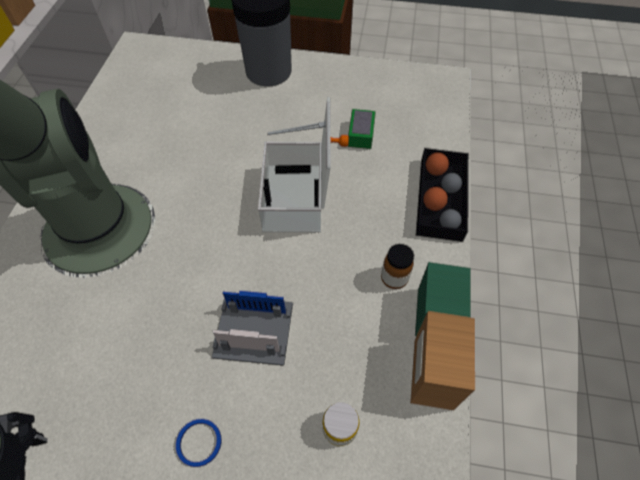

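The top view shows the blue divider at (375,292), the white panel at (410,292), the box at about (240,280) with guides at (248,256) and (253,304), the airstone at (210,287), and the lid up with its knob at (226,228).

Run:
```python
from h import *
for n in("top","scene"):
    d=np.load(n+"0.npz"); w=d["w"]; im=d["im"].astype(int); b,g,r=[im[...,i] for i in range(3)]
    X,Y,Z=[w[...,i] for i in range(3)]
    def rep(name,m):
        p=w[m]
        if len(p)<8: print(n,name,len(p)); return
        (c,s,a)=cv2.minAreaRect(p[:,:2].astype(np.float32))
        print(n,name,len(p),"rect",np.round(c,1),np.round(s,1),round(a,2),"med",np.round(np.median(p,0),1),"z",np.round(np.percentile(p[:,2],[2,98]),1))
    near=(X>350)&(X<900)&(Y>-260)&(Y<350)
    rep("blue",(b>r+50)&(b>g+30)&near&(Y>-230)&(Z>60))
    rep("bluebar",(b>r+50)&(b>g+30)&near&(Y>-230)&(Z>86))
    rep("white",near&(Y<-100)&(Z>70)&(Y>-250)&(X<650))
    rep("rackbase",near&(Y<0)&(Z>4)&(Z<16)&(X<650)&(Y>-240)&~(b>r+50))
    bx=(X>400)&(X<720)&(Y>20)&(Y<330)
    rep("rim",bx&(Z>92)&(Z<106)&(X<640))
    rep("rimall",bx&(Z>92)&(Z<106))
    rep("lid",bx&(Z>125))
    rep("black",bx&(r<50)&(g<50)&(b<50)&(Z<115))
    rep("black70+",bx&(r<50)&(g<50)&(b<50)&(Z>70)&(Z<115))
    rep("floor",bx&(Z>-5)&(Z<15)&(r>150)&(X<620))
    rep("knob",(r>b+80)&(r>g+50)&(X>550)&(X<800)&(Y>50)&(Y<330)&(Z>60))
d=np.load("top0.npz");w=d["w"]
im=cv2.imread("pics/top0.png")[215:330,170:310]
cv2.imwrite("pics/crop1.png",cv2.resize(im,None,fx=5,fy=5,interpolation=cv2.INTER_CUBIC))
for v,u in [(256,243),(256,251),(304,249),(304,256),(250,250),(305,253),(290,240),(310,230),(275,197),(272,284)]: print(u,v,np.round(w[v,u],1))
```

```text
top blue 160 rect [ 462.8 -161.1] [130.  11.] 1.45 med [ 466.4 -161.3   94.6] z [ 84.9 101.7]
top bluebar 152 rect [ 462.8 -161.1] [129.6  10.9] 1.14 med [ 467.5 -161.3   94.7] z [ 87.  101.8]
top white 328 rect [ 465.3 -204.2] [130.5  97.7] 3.12 med [ 472.5 -163.8   92.2] z [ 72.9 101.6]
top rackbase 2684 rect [ 499.9 -119.9] [239.9 299.8] 89.96 med [ 474.4 -180.7    8.2] z [ 4.1 15.1]
top rim 684 rect [481.7 177.6] [155.1 221.8] 9.21 med [501.2 165.2  99.1] z [ 92.9 104.9]
top rimall 684 rect [481.7 177.6] [155.1 221.8] 9.21 med [501.2 165.2  99.1] z [ 92.9 104.9]
top lid 1338 rect [585.2 193.6] [ 60.4 219.8] 9.0 med [566.3 192.  221. ] z [128.6 252.5]
top black 444 rect [475.  207.4] [137.9 138.1] 9.08 med [464.2 258.1  23.7] z [13.2 92. ]
top black70+ 78 rect [483.7 154. ] [137.4  29.9] 9.08 med [539.5 154.2  86.9] z [73.1 95.1]
top floor 1302 rect [510.3 175. ] [219.2 309.9] 0.25 med [5.498e+02 5.810e+01 1.000e-01] z [-4.6  7.7]
top knob 99 rect [596.  197.8] [36.4 21.9] 3.3 med [602.7 195.3 227.5] z [219.9 234.9]
scene blue 472 rect [ 463.5 -162.9] [130.7  14.7] 2.69 med [ 466.
[... 569 characters left out ...]
ed [575.  182.7 223.2] z [130.2 251.2]
scene black 454 rect [473.7 206.6] [135.7 139.7] 8.71 med [458.6 248.5  23.6] z [13.8 91.2]
scene black70+ 90 rect [482.2 154. ] [134.8  33.1] 8.71 med [425.5 150.6  83.1] z [70.9 93.7]
scene floor 3085 rect [510.1 174.9] [309.8 219.7] 90.0 med [5.756e+02 1.431e+02 1.000e-01] z [-3.9  7. ]
scene knob 114 rect [595.4 191.5] [36.5 24.3] 8.81 med [602.6 190.4 224.6] z [217.5 231.1]
243 256 [542.1 171.6  85.2]
251 256 [542.3 150.7  91.9]
249 304 [422.4 152.7  82. ]
256 304 [423.  134.8  86. ]
250 250 [556.8 152.7 100.9]
253 305 [417.9 149.1  23.2]
240 290 [455.6 187.8  -3.3]
230 310 [404.2 206.3  37. ]
197 275 [491.6 285.4  83.3]
284 272 [505.2  69.5  49.5]
```

View pics/crop1.png

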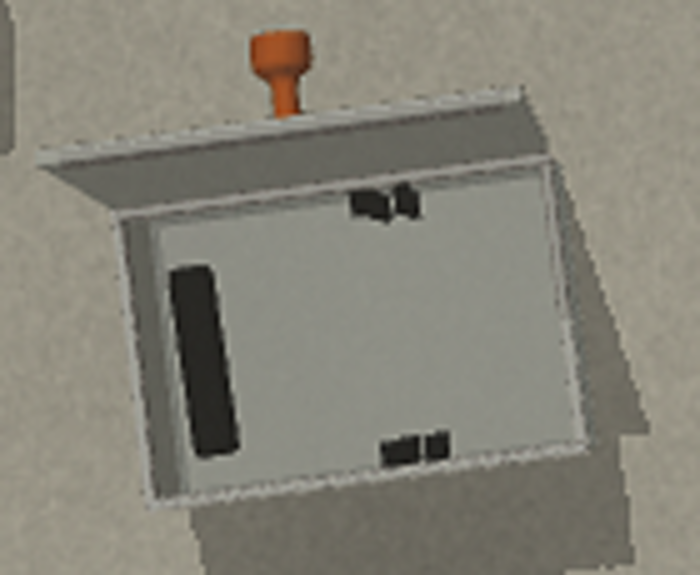

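The crop shows the box yawed about 9°. The guide ribs are at crop (385,205) and (415,447), with the groove gap between each pair, and the airstone is clear of them. I'll go above the divider and look with the wrist camera.

```bash
cat >> h.py <<'E'
def R(th):
    s,c=np.sin(th),np.cos(th); return np.array([[s,-c,0],[-c,-s,0],[0,0,-1.]])
E
python3 - <<'E'
from h import *
th=np.radians(2)
for p in([463,-162,230],[483,154,200],[600,190,260]): print(inverse_kinematics(p,R(th)))
movep([463,-162,230],R(th))
s=read_state(); print(s["time"],s["eef_pos"],s["ft_force"])
c=camera("wrist"); cv2.imwrite("pics/w1.png",c["image"]); w=cloud(c); np.savez("w1.npz",w=w,im=c["image"])
im=c["image"].astype(int); b,g,r=[im[...,i] for i in range(3)]; Z=w[...,2];Y=w[...,1]
for nm,m in(("blue",(b>r+40)&(b>g+25)&(Z>70)),("bluebar",(b>r+40)&(b>g+25)&(Z>88)),):
    p=w[m&(np.abs(Y+162)<25)]; q=cv2.minAreaRect(p[:,:2].astype(np.float32)); print(nm,len(p),q,np.percentile(p,[1,50,99],axis=0).round(1).tolist())
E
```

```text
[ 0.32037814  0.31272208 -0.1301776   1.94251387  0.05143728  0.88948304
 -1.37185475]
[-0.01040266  0.41719136 -0.53836519  1.91939     0.27355972  0.87729343
 -2.22352803]
[-0.03770214  0.54947606 -0.55278245  1.53463512  0.3058822   1.14467783
 -2.18771672]
1.7667 [ 462.91538379 -162.85320772  230.0012516 ] [ 0.46978874 -0.2000947   0.28950471]
blue 1614 ((462.4400634765625, -160.3832244873047), (132.91610717773438, 11.69494342803955), 3.636465072631836) [[398.9, -166.9, 89.1], [467.7, -159.9, 96.2], [527.2, -153.5, 98.3]]
bluebar 1607 ((462.4400634765625, -160.3832244873047), (132.91610717773438, 11.69494342803955), 3.636465072631836) [[398.9, -166.9, 89.4], [467.7, -159.9, 96.2], [527.2, -153.5, 98.3]]
```

View pics/w1.png

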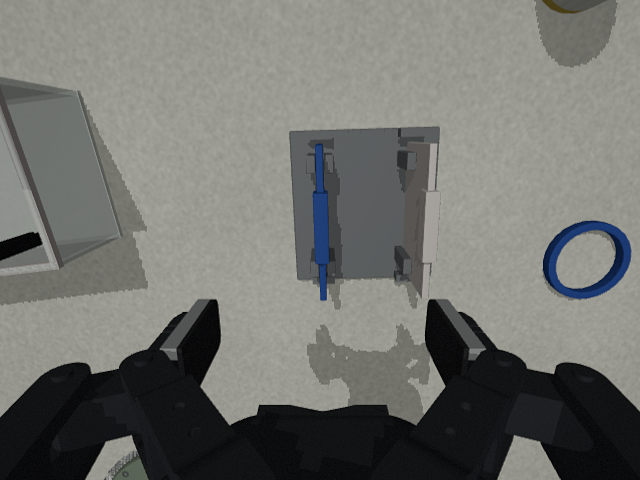

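The wrist view shows the divider from (319,145) to (323,298) with its bar at (321,228), and the white panel 110 px to the right, clear of the fingers. Next I grasp, lift, and move above the guides for a close look.

Run:
```python
from h import *
th=np.radians(3.2)
movel([462.5,-161,130],R(th),max_speed=200)
print(movel([462.5,-161,70],max_speed=100,guard=15))
f0=read_state()["ft_force"]; clamp(); s=read_state(); print(s["time"],s["finger_gap"],s["eef_pos"],s["ft_force"]-f0)
movel([462.5,-161,205],max_speed=120)
s=read_state(); print(s["time"],s["finger_gap"],s["eef_pos"],s["ft_force"]-f0)
th=np.radians(9.2)
movep([480,154,205],R(th)); wait(.3)
s=read_state(); print(s["time"],s["finger_gap"],s["eef_pos"],s["qpos"])
c=camera("wrist"); cv2.imwrite("pics/w2.png",c["image"]); np.savez("w2.npz",w=cloud(c),im=c["image"])
c=camera("top"); np.savez("t2.npz",w=cloud(c),im=c["image"])
```

```text
False
3.8833 10.756035581817772 [ 462.60826251 -161.08549783   70.23080669] [-1.15754237 -0.62322975  5.16743486]
5.1583 10.74572627506795 [ 462.18557044 -160.89109074  204.39572438] [ 0.29192983 -0.46290118 -2.03133705]
6.6583 10.88525687073418 [480.21023049 153.33988279 205.01336961] [-0.21843005  0.37378095 -0.2660566   1.93170422  0.12807425  0.852184
 -1.9628321 ]
```

View pics/w2.png

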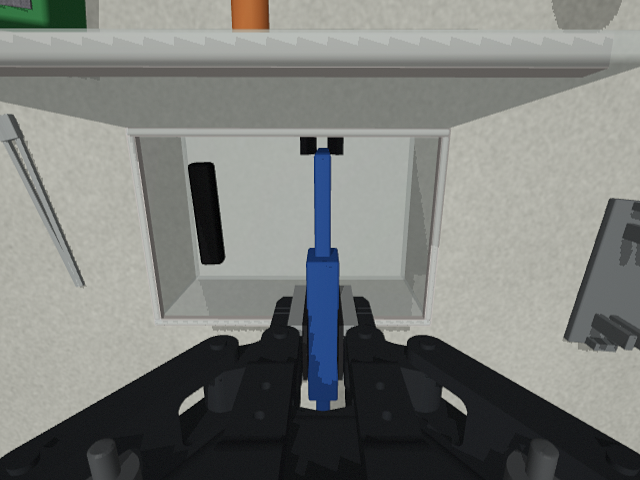

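The wrist view shows the divider held and in line with the far rib pair, groove centre about (322,146). The box's far rim runs from (135,132) to (447,132). I'll measure both in this same picture.

Run:
```python
from h import *
d=np.load("w2.npz"); w=d["w"]; im=d["im"].astype(int); b,g,r=[im[...,i] for i in range(3)]
v,u=np.mgrid[0:480,0:640]; Z=w[...,2]
dark=(r<45)&(g<45)&(b<45)&(v>125)&(v<165)
for lo,hi in((295,321),(322,350)):
    m=dark&(u>=lo)&(u<=hi); print("rib",m.sum(),np.percentile(w[m],[3,50,97],axis=0).round(1).tolist(), u[m].min(),u[m].max())
m=dark&(u>290)&(u<350)&(Z>78); print("ribs rect",cv2.minAreaRect(w[m][:,:2].astype(np.float32)))
bl=(b>r+40)&(b>g+25)&(u>290)&(u<350)&np.isfinite(Z)
p=w[bl&(Z>180)]; print("blue",cv2.minAreaRect(p[:,:2].astype(np.float32)),np.percentile(p,[1,50,99],axis=0).round(1).tolist())
for v0 in (153,170,190,210,230,240,260,270):
    q=w[v0][bl[v0]]; print(v0,q.mean(0).round(1),np.ptp(q[:,1]).round(1))
m=(Z>92)&(Z<106)&(v>120)&(v<330)&(u>125)&(u<455)&~bl&(r>120)
p=w[m]; print("rim",len(p),cv2.minAreaRect(p[:,:2].astype(np.float32)))
m=(Z>85)&(Z<106)&(v>120)&(v<138)&(u>150)&(u<440)&(r>150); l=cv2.fitLine(w[m][:,:2].astype(np.float32),cv2.DIST_HUBER,0,.01,.01).ravel(); print("far rim line",l,np.degrees(np.arctan2(-l[0],l[1])))
m=(r<45)&(u>180)&(u<230)&(v>155)&(v<270); print("airstone",cv2.minAreaRect(w[m][:,:2].astype(np.float32)))
d=np.load("t2.npz"); w=d["w"]; im=d["im"].astype(int); b,g,r=[im[...,i] for i in range(3)];X,Y,Z=[w[...,i] for i in range(3)]
m=(b>r+50)&(b>g+30)&(Y>80)&(Y<230)&(X>350)&(X<620)&(Z>150); print("top blue",cv2.minAreaRect(w[m][:,:2].astype(np.float32)))
```

```text
rib 258 [[nan, nan, nan], [nan, nan, nan], [nan, nan, nan]] 300 316
rib 236 [[nan, nan, nan], [nan, nan, nan], [nan, nan, nan]] 328 342
ribs rect ((545.3668212890625, 166.02394104003906), (11.503486633300781, 30.182035446166992), 8.567291259765625)
blue ((492.60272216796875, 156.9263458251953), (107.7647476196289, 12.59886360168457), 9.241286277770996) [[442.8, 145.8, 216.7], [495.6, 157.0, 231.2], [545.5, 166.6, 232.8]]
153 [545.3 165.3 206.3] 7.3
170 [540.5 164.3 225.6] 5.5
190 [533.7 163.2 225.5] 5.6
210 [526.6 162.1 225.5] 4.9
230 [519.3 160.9 225.5] 5.1
240 [515.5 160.3 225.3] 5.1
260 [509.3 159.3 229.5] 10.8
270 [506.3 158.8 231.5] 11.4
rim 7917 ((478.7570495605469, 178.43565368652344), (151.639892578125, 221.84716796875), 8.974488258361816)
far rim line [ 1.5657812e-01 -9.8766559e-01  5.5175220e+02  1.8504202e+02] -170.99165
airstone ((463.4172058105469, 265.091064453125), (96.68852996826172, 18.79014778137207), 12.542293548583984)
top blue ((0.0, 0.0), (0.0, 0.0), 0.0)
```

In one frame the divider is about 2.2 mm short in x and 1.0 mm low in y against the groove, with yaw matched at 9.1°. I'll correct that and lower under guard.

Run:
```python
from h import *
th=np.radians(9.1); x,y=482.3,155.2
movel([x,y,170],R(th),max_speed=150)
print(movel([x,y,150],max_speed=60,guard=8)); print(read_state()["eef_pos"])
c=camera("wrist"); cv2.imwrite("pics/w3.png",c["image"]); np.savez("w3.npz",w=cloud(c),im=c["image"])
g=movel([x,y,80],max_speed=50,guard=8); s=read_state(); print(g,s["eef_pos"],s["ft_force"])
if not g:
    g=movel([x,y,62],max_speed=25,guard=8); s=read_state(); print(g,s["eef_pos"],s["ft_force"],s["time"])
c=camera("wrist"); np.savez("w4.npz",w=cloud(c),im=c["image"])
cv2.imwrite("pics/w4.png",np.vstack([cv2.imread("pics/w3.png")[60:340,100:540],c["image"][60:340,100:540]]))
```

```text
False
[482.19757906 155.22909946 149.8356856 ]
False [482.45371383 155.24928824  80.27005084] [-0.18481173 -0.32301329 -0.58746823]
True [482.1799179  155.21795471  65.19780604] [-2.53460632e+00 -4.14939171e-03  1.13494623e+01] 9.8083
```

View pics/w4.png

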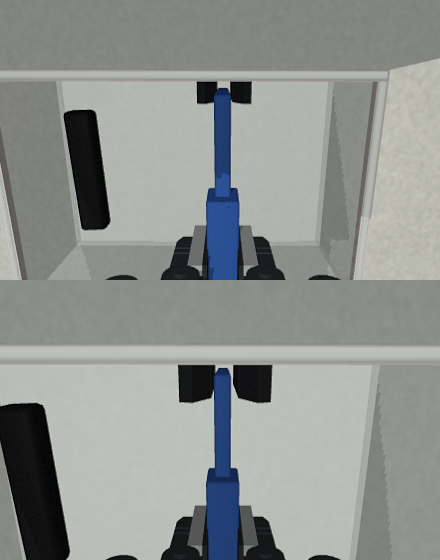

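The two crops show the divider between the far ribs, ending within the groove. It touched the floor at TCP z 65.2, and 65 was expected. I'll release, rise and check.

Run:
```python
from h import *
open_gripper(); wait(.4)
print(movel([482.3,155.2,200],max_speed=150,guard=15)); s=read_state(); print(s["time"],s["ft_force"],s["finger_gap"])
c=camera("wrist"); cv2.imwrite("pics/w5.png",c["image"]); w=cloud(c)
im=c["image"].astype(int); b,g,r=[im[...,i] for i in range(3)]; Z=w[...,2]
m=(b>r+40)&(b>g+25)&(Z>60)&(abs(w[...,1]-155)<40); p=w[m]; print("div",cv2.minAreaRect(p[:,:2].astype(np.float32)),np.percentile(p[:,2],[5,50,98]))
m=(Z>150)&(Z<262)&(w[...,0]>530)&(w[...,0]<580); print("lid",np.percentile(w[m],[2,50,98],axis=0).round(1).tolist())
d=np.array([.9874,.158])
for n in("top","scene"):
    c=camera(n); w=cloud(c); w2=w[(w[...,0]>530)&(w[...,0]<640)&(w[...,1]>90)&(w[...,1]<165)&(w[...,2]>112)&(w[...,2]<265)]
    rel=(w2[:,:2]-[552.7,189.4])@d
    for lo in range(115,260,20):
        k=(w2[:,2]>=lo)&(w2[:,2]<lo+20)
        if k.sum()>5: print(n,lo,k.sum(),np.percentile(rel[k],[5,50,95]).round(1))
    print(n,np.percentile(w2[:,2],99))
```

```text
False
12.0167 [ 0.00719164  0.2293091  -0.08560741] 85.30205745828995
div ((481.87945556640625, 156.05975341796875), (133.3530731201172, 11.115558624267578), 9.503161430358887) [84.98192568 91.21106939 92.97189709]
lid [[546.6, 95.8, 158.2], [567.4, 183.9, 240.9], [579.4, 276.9, 251.5]]
top 115 41 [2.3 3.5 4.5]
top 135 38 [4.  5.  5.9]
top 155 47 [5.5 6.8 7.5]
top 175 46 [7.3 8.3 9.4]
top 195 51 [ 9.2 10.2 11.4]
top 215 48 [10.6 11.9 12.7]
top 235 149 [12.6 16.2 21. ]
top 253.72046203599083
scene 135 23 [4.2 4.4 4.6]
scene 155 24 [6.5 6.7 6.8]
scene 175 25 [8.7 8.8 8.9]
scene 195 22 [10.8 10.9 11. ]
scene 235 128 [12.8 17.1 21.5]
scene 252.36300954717868
```

View pics/w5.png

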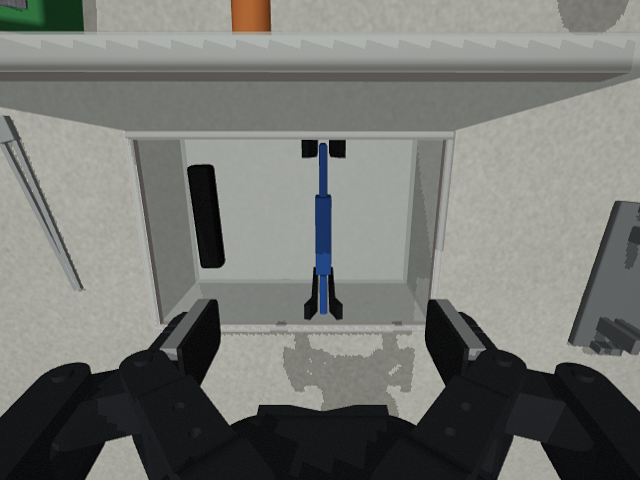

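The view shows the divider standing in both rib pairs, from (323,145) to (323,312), with its top at z 91 as expected. The lid is at about 1.66 rad. I'll close it with shut fingertips from behind, 70 mm to one side of the knob.

Run:
```python
from h import *
th=np.radians(9.1); xb=np.array([np.cos(th),np.sin(th)]); yb=np.array([-xb[1],xb[0]]); H=np.array([552.7,189.4])
def P(a,z): return [*(H+a*xb-70*yb),z]
def tip(q,r=130): return P(-r*np.cos(q)+8*np.sin(q)+11, 100+r*np.sin(q)+8*np.cos(q))
movel([482.3,155.2,290],max_speed=200); clamp()
movel(P(55,290),R(th),max_speed=200)
print(movel(P(55,230),max_speed=150,guard=15), read_state()["time"])
ok=True
for q in np.append(np.linspace(1.7,.1,11),0.04):
    g=movel(tip(q),max_speed=100,guard=45); s=read_state(); print(round(q,2),g,s["eef_pos"].round(1),s["ft_force"].round(1),round(s["time"],2))
    if g: ok=False; break
if ok:
    p=tip(0); p[2]-=8; g=movel(p,max_speed=30,guard=25); s=read_state(); print("press",g,s["eef_pos"].round(1),s["ft_force"].round(1),s["time"])
c=camera("scene"); cv2.imwrite("pics/s6.png",c["image"])
```

```text
False 14.925
1.7 False [599.3 126.  229.1] [-0.5  0.2 -0.5] 15.27
1.54 False [579.1 122.7 230.7] [ 0.1 -0.2  0.3] 15.62
1.38 False [558.5 119.4 229.3] [ 1.3 -0.2  0.3] 15.98
1.22 False [538.5 116.3 225. ] [ 0.8 -0.1 -0.2] 16.34
1.06 False [519.3 113.2 217.5] [ 1.   0.5 -0.4] 16.7
0.9 False [501.5 110.3 207.1] [-0.3 -0.4  0. ] 17.06
0.74 False [485.6 107.8 193.8] [-0.   0.1 -0.1] 17.42
0.58 False [472.  105.6 178.2] [-0.8 -0.4  0.9] 17.77
0.42 False [461.  103.8 160.6] [-0.1 -0.1  0.5] 18.13
0.26 False [452.9 102.5 141.4] [ 1.   0.1 -0.4] 18.49
0.1 False [447.9 101.8 121.2] [-0.5  0.1  0.7] 18.85
0.04 False [446.8 101.5 113.4] [-0.8  0.5 -0.4] 19.1
press True [447.  101.6 108.1] [-8.7 -2.6 30.4] 19.4167
```

View pics/s6.png

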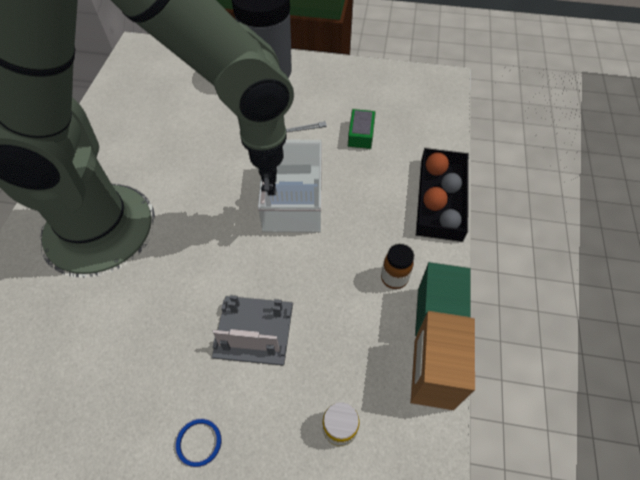

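The scene view shows the lid down over the box, around (290,190), and the white panel still in the rack. Fingertip contact at z 108.1 matches a shut lid. I'll retreat and verify.

Run:
```python
from h import *
p=read_state()["eef_pos"]; print(p)
movel([p[0],p[1],250],max_speed=150); movel([380,-120,300],max_speed=200); wait(.5)
xb=np.array([.9874,.158]); H=np.array([552.7,189.4])
for n in("top","scene"):
    c=camera(n); w=cloud(c); cv2.imwrite(f"pics/{n}7.png",c["image"])
    rel=(w[...,:2]-H)@xb; lat=(w[...,:2]-H)@np.array([-.158,.9874])
    m=(rel>-148)&(rel<-5)&(abs(lat)<105)&(abs(lat)>25)&(w[...,2]>60)
    A=np.c_[rel[m],lat[m],np.ones(m.sum())]; z=w[...,2][m]
    k=abs(z-np.median(z))<8; f=np.linalg.lstsq(A[k],z[k],rcond=None)[0]; print(n,m.sum(),k.sum(),"slopes",f, "z",np.median(z))
    d=np.load(n+"0.npz")["w"]
    wp=lambda w:w[(w[...,0]>380)&(w[...,0]<560)&(w[...,1]>-290)&(w[...,1]<-215)&(w[...,2]>75)]
    a,b=wp(d),wp(w); print("white",np.median(a,0).round(1),np.median(b,0).round(1),len(a),len(b))
s=read_state();print(s["time"],s["ft_force"])
```

```text
[447.06143371 101.57968836 108.14439555]
top 3768 3739 slopes [-1.72315886e-03  2.13874591e-04  1.07867179e+02] z 107.99789437905122
white [ 468.5 -250.9   92. ] [ 467.4 -251.    92.7] 234 235
scene 2745 2745 slopes [-6.67340774e-05 -4.77200319e-04  1.08267999e+02] z 108.30645044072651
white [ 469.7 -254.3   90.7] [ 470.1 -254.4   90.5] 420 416
22.5 [-0.14466807 -0.00240032 -0.04328339]
```

View pics/scene7.png

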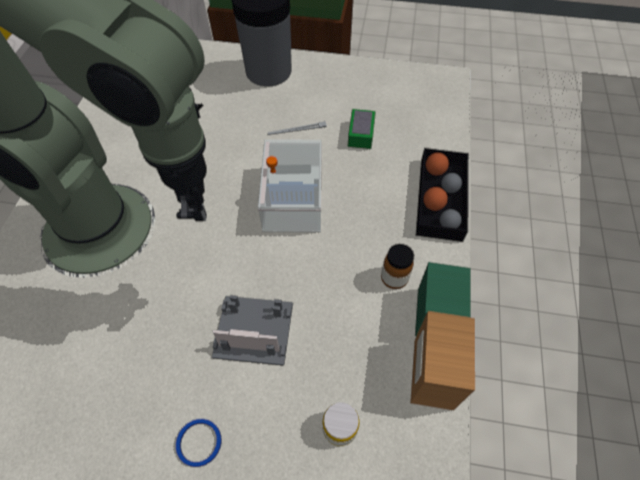

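The lid is level at z 108 with a slope under 0.002. The divider shows under it at (290,193), the white panel hasn't moved, and the robot is clear of everything.

```bash
python3 -c "
from workcell import *
print(finish_job())"
```

```text
the job is handed in; nothing more can be done
None
```

The divider is standing in the breeder box's guides, released, with the lid shut over it. I handed the job in at about 22.5 s of the 62 s allowed. `finish_job()` reports no verdict.

I gripped the divider by its bar and lifted it out of the rack. I corrected its position by about 2 mm from a wrist picture over the box, then lowered it until it touched the floor at TCP z 65.2 (65 expected). I closed the lid from behind with shut fingertips, away from the knob.

- **Divider:** measured after release and before closing the lid, its centre was within about 1 mm of the guides, its top was at z 91 mm as expected, and it was within 0.01 rad of their direction. After closing I could only see it through the lid, where it still stands in place. I did not measure it again.
- **Lid:** it lies level at z 108 mm, with a slope under 0.002 rad in both the top and scene cameras.
- **White panel:** it moved by about 1 mm at most, which is within measuring noise.
- **Other objects:** the last picture shows them where they started. I judged this by eye and did not measure it.
- **Robot:** it is clear of everything, with no force on the tool.

No check failed. The wrist and top cameras disagreed by about 2–3 mm on the box position, so I used the wrist view for the fit.

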